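Balance the black clay platter on the upturned bowl

TASK

Set up the painting turntable: push the oval black clay platter off the low cedar step until it balances by itself on top of the upturned bowl, level to the eye, at rest and touching nothing but the bowl. The platter is unfired and hand-pressed, so its balance point need not be at its middle and has to be found; push gently, never lift the platter clear and never let it fall. Leave the owl, the candleholder and the spoon where they are.

Things in the scene. Friction and masses are not known exactly. Their poses are not given: they have to be found in the camera images.
- platter: Oval black clay platter, loose, 0.4 to 0.8 kg, 104 mm wide (own x), 204 mm long with its lugs (own y). Flat underside 10 mm thick; rim 8 mm wide, its top 21 mm above the underside. Origin: middle of the underside; own z is up. It starts bridging bowl and step, +y end low. Its balance point is hidden: on the long axis, up to 25 mm either way from the middle, about 9 mm above the underside.
- owl: Black clay owl figure, 80 mm wide, 128 mm tall, loose; origin under its centre. Bystander.
- candleholder: Brown glazed clay candleholder, round, 94 mm wide at the foot, 85 mm tall, loose; origin under its centre. Bystander.
- spoon: Copper burnishing spoon, 160 mm long, lying along its own x, loose; origin under its centre. Bystander.
- bowl: Fixed terracotta bowl that stands upside down on the table: a smooth dome, part of a sphere of 80 mm radius, 75 mm high, 168 mm wide at the table. Origin: on its axis at the table, so its top is 75 mm above the origin; own +y points level to the step.
- step: Fixed low cedar step (a little bench) with a flat top 57 mm above the table, 18 mm lower than the bowl's top. The board is 150 by 150 mm, 12 mm thick; its nearest edge is 68 mm from the bowl's axis. Same axes as the bowl. Origin: under its centre, at the table.
- tail_end (a point): Lower edge of the end face of the platter's +y lug, at its middle, 102 mm from the platter's origin. The lug is 50 mm wide (own x), 12 mm thick, underside flush with the platter's, and sticks out 12 mm past the oval. At the start this edge rests on the step.
- nose_end (a point): The same point of the like lug at the platter's other (-y) end, 102 mm from the origin; it starts in the air beyond the bowl.
There are look-alikes about, which are no part of the job. Of the things like the platter, leave any that is yellow; of the rest the larger one is meant. There is more than one size of the step; the job needs the larger.

How it is judged:
By the outcome, as a careful person would: the job done as asked, in the order asked, and still so for the second after the job is handed in, with the robot touching nothing.
It also fails if it takes over 72 s, if anything falls off the work surface, if the arm or the gripper's body presses on something with over 40 N, if the wrist force passes 120 N, or if a joint passes its speed limit or range.

ROBOT

A 7-joint arm with a two-finger parallel gripper is mounted at the origin on the work surface. World frame = base frame: x ahead of the robot, y to its left, z up, the work surface at z = 0. Lengths are in m, angles in rad, forces in N, time in s.
With the tool pointing down it reaches from about 0.425 to 0.8 m from the base axis. Payload 8.3 kg.
Tool frame: the origin (TCP) lies on the centre line of the jaws, within the pads' length; the fingertips stand 17 mm ahead of it and the grasp point (between the pads) lies 2 mm behind it; z points along the fingers, y is the line along which they close (so a half turn about z gives the same grasp; the last joint's range is limited). The gripper opens to 85 mm and grips with 20 to 120 N. Pads are 22 mm wide; open, the fingers measure 114 mm over their backs; the gripper's body (76 mm by 85 mm) begins 54 mm behind the grasp point. The pads swing forward as they close: fully open they stand 13 mm farther back than shut.
Start: joints at [1.138, 0.383, 0.016, 1.37, -0.006, 1.388, -0.046], TCP at [0.226, -0.583, 0.248] pointing down, gripper open.
Joint ranges: [-2.95, 2.95], [-0.25, 2.06], [-1.52, 1.56], [0.18, 2.33], [-1.44, 4.58], [0.02, 2.06], [-3.01, 3.01]. Speed limits (rad/s): [2.39, 2.39, 3.01, 3.01, 3.14, 3.14, 3.14].

INTERFACE

Orientations are given as a rotation vector (axis times angle).
In Python, from rig import readout, vision, manip, finder gives the robot as it stands. The module is installed in compiled form; this text tells all that it offers.
- The arm moves only by the tool send_rows, never from a script. Its argument "commands" is a list of rows, each a list of 7 numbers: the shift along the tool's x, y, z in mm, then the turn, a rotation vector about the tool's x, y, z in degrees, then the opening, from -1 (shut) to 1 (fully open), so that 0 is half open. In form: [[x, y, z, rx, ry, rz, claw], ...]. A call has 1 to 20 rows; each row is the pose to reach, as a shift and turn from the pose commanded when the call began, along the tool's axes at that moment; what a row does not reach only later rows make up. A row lasts 1/12 s, in which the tool goes at most 41.7 mm and 7.16 degrees, less where a joint would pass 70% of its speed; a pose out of reach is approached as far as the arm can. A call with a gripper value outside its range is refused whole. The fingers move at their own pace and stop on an object; the grip force is fixed at half the most. Time passes only in rows, so rows that repeat a pose let the fingers close. It gives the time, the measured TCP pose, the force, the opening and the grip force at its end, in the units of the state.
- readout.state(): the state, without advancing time (a new reading comes with each control period).
- vision.read_camera(name): name is "side" or "top"; returns a dict with "img" (420x560x3 uint8, blue, green, red), "intrinsics" (3x3 intrinsics, pixels), "camera_from_world" (4x4, takes a point from world to camera coordinates). Camera axes: x right, y down, z forward; pixel columns grow to the right and rows downward; lengths in m; the calibration is good to about 2 mm. A picture is of the moment at which its call begins. There is no depth.
- manip.close_job(): hands the job in; it is judged then, once.
Trained networks look in the newest picture that a camera, given by its name, has taken for a name from the list of things; names that differ only in an ending like _2 or _b are one class to them, and where a whole thing is asked for, a point or a joint stands for the part that bears it (a point fixed in the world has none). Each returns a list of dicts, best first, with "confidence" (0 to 1); they miss things now and then, are a little off and sometimes report something else, mostly with a low value. They report only what shows in the picture. A call takes as long as a camera call. They do not tell look-alikes from the thing itself.
- finder.spot_in(label, camera): "extent" ([left, top, right, bottom] as shares, 0 to 1, of the picture: columns of its width, rows of its height, round what is visible of it).
- finder.tip_of(label, camera): "position" ([column, row] as shares, 0 to 1, of the picture: columns of its width, rows of its height: a listed point, or the origin of a listed thing).
The state is a dict: "time": time; "joints": joint angles; "joint_vel": joint speeds; "joint_efforts": joint torques, N m; "ee_pos": TCP position; "tool_rot": TCP orientation; "force": force on the tool from outside, world axes, zero at the start; "wrist_torque": the same for the moment, N m; "width": opening from 0.0 (shut) to 1.0 (fully open); "grip_force": force on a finger pad.
Only numpy, scipy, OpenCV 4.12 (cv2) and the standard library are available. Lean on these libraries where they do the work, as an engineer would, in place of code of your own. Each camera call takes 0.05 s, during which the arm holds its last target. There are 200 camera calls.

## Working session

There is one attempt and no reset: what is moved stays moved. The work goes in short steps, Python scripts to look and compute and a tool call to move; the robot and the scene stay as the last step left them, time stands still between calls to the robot, and variables do not carry over. Pictures are saved under pics/ and viewed, at most 10 in all, crops included, and the job is handed in when it is done.

Besides the shell and the picture viewer there is one more tool, called after ">>>" in YAML: its name, and indented under it one key for each argument. send_rows: Moves the arm, as the interface text tells. Its arguments: {"type":"object","properties":{"commands":{"type":"array","items":{"type":"array","items":{"type":"number"}}}},"required":["commands"]}

```bash
mkdir -p pics; cat > h.py <<'E'
import numpy as np, cv2
from rig import readout, vision, manip, finder
def cam(n):
    d=vision.read_camera(n); return d['img'],np.array(d['intrinsics']),np.array(d['camera_from_world'])
def back(px,K,T,z):
    """pixel -> world at height z"""
    R,t=T[:3,:3],T[:3,3]; c=-R.T@t; d=R.T@np.linalg.inv(K)@np.array([px[0],px[1],1.]); return c+d*(z-c[2])/d[2]
def proj(P,K,T):
    p=(T[:3,:3]@np.atleast_2d(P).T).T+T[:3,3]; q=(K@p.T).T; return q[:,:2]/q[:,2:]
E
python3 - <<'E'
from h import *
np.set_printoptions(precision=3,suppress=True)
print(readout.state())
ims=[]
for n in('side','top'):
    im,K,T=cam(n); cv2.imwrite(f'pics/{n}0.png',im); print(n,K[0],K[1],'campos',-T[:3,:3].T@T[:3,3],T[2,:3])
    for l in('platter','bowl','step','tail_end','nose_end','owl','candleholder','spoon'):
        for r in finder.spot_in(l,n)[:3] if 'end' not in l else []:
            e=np.array(r['extent'])*[560,420,560,420]; print(' ',l,'box',e.round(),round(r['confidence'],2))
        for r in finder.tip_of(l,n)[:3]:
            p=np.array(r['position'])*[560,420]; print(' ',l,'tip',p.round(1),round(r['confidence'],2),back(p,K,T,{'platter':.07,'tail_end':.057,'nose_end':.09}.get(l,0)))
E
```

```text
{'time': 0.0, 'joints': array([ 1.138,  0.384,  0.016,  1.371, -0.006,  1.388, -0.047]), 'joint_vel': array([-0.   ,  0.001, -0.001,  0.   ,  0.002, -0.002, -0.002]), 'joint_efforts': array([ -0.001, -62.76 ,   0.845, -37.182,   0.017,   0.014,   0.   ]), 'ee_pos': array([ 0.226, -0.582,  0.247]), 'tool_rot': array([-3.086, -0.577,  0.001]), 'force': array([0.006, 0.122, 0.45 ]), 'wrist_torque': array([-0.003, -0.03 ,  0.018]), 'grip_force': 0.0, 'width': 1.0004824016133058}
side [428.013   0.    280.298] [  0.    428.013 209.795] campos [0.348 0.62  0.751] [ 0.222 -0.662 -0.716]
  platter box [313. 288. 383. 387.] 0.87
  platter box [220. 202. 284. 288.] 0.81
  platter box [150. 223. 198. 268.] 0.72
  platter tip [342.8 330.9] 0.72 [0.358 0.23  0.07 ]
  platter tip [176.4 243.6] 0.7 [0.726 0.156 0.07 ]
  platter tip [251.1 244. ] 0.67 [0.582 0.103 0.07 ]
  bowl box [275. 226. 302. 274.] 0.56
  bowl tip [263.6 251.6] 0.96 [0.572 0.061 0.   ]
  step box [178. 247. 285. 342.] 0.97
  step box [149. 350. 235. 418.] 0.96
  step tip [195.9 398.1] 0.9 [0.565 0.399 0.   ]
  step tip [235.2 3
[... 1315 characters left out ...]
 0.8 [0.589 0.201 0.   ]
  step tip [ 98.9 206.5] 0.71 [0.566 0.409 0.   ]
  tail_end tip [181.5 195.3] 0.92 [0.583 0.205 0.057]
  tail_end tip [252.5 125.8] 0.92 [0.746 0.043 0.057]
  nose_end tip [269.3 197. ] 0.94 [0.573 0.005 0.09 ]
  nose_end tip [226.2 278. ] 0.93 [0.395 0.1   0.09 ]
  nose_end tip [191.4 116. ] 0.59 [0.76  0.181 0.09 ]
  owl tip [388.8 229.3] 0.8 [ 0.508 -0.28   0.   ]
  owl tip [187.6 196.4] 0.48 [0.59  0.199 0.   ]
  candleholder box [361. 153. 400. 187.] 0.64
  candleholder tip [379.3 168.5] 0.6 [ 0.656 -0.262  0.   ]
  candleholder tip [225.5 197.6] 0.34 [0.586 0.109 0.   ]
  spoon box [419. 230. 448. 292.] 0.7
  spoon tip [430.7 262.1] 0.94 [ 0.43  -0.377  0.   ]
```

View pics/top0.png

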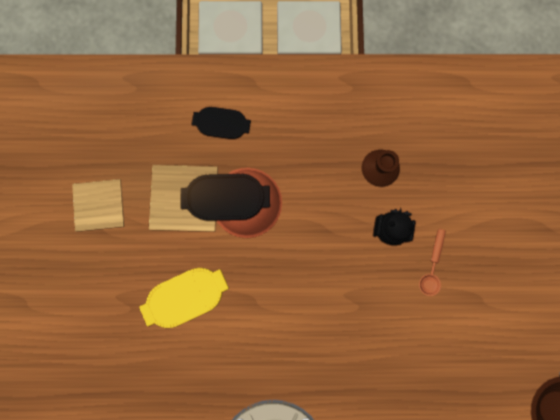

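View pics/side0.png

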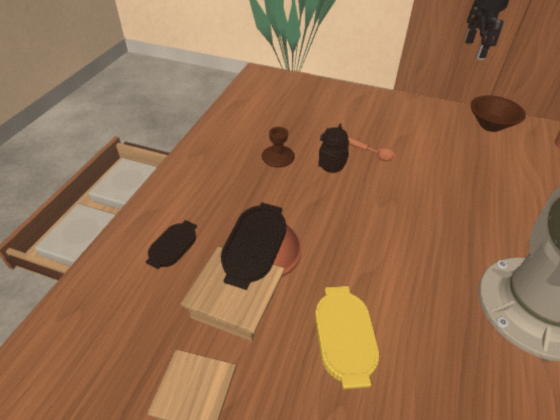

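The job's platter is the larger black oval at top (225,198), side (253,244), bridging the bowl and the larger step at top (184,198). The look-alikes are the small black platter at top (222,123), the yellow one at (185,298) and the small step at (98,206). Next I fit models to both views and confirm with a crop.

```bash
cat >> h.py <<'E'
from scipy.optimize import minimize
from scipy.spatial.transform import Rotation as Rn
S=4
def hullmask(prisms,K,T,dx):
    m=np.zeros((420*S,560*S),np.uint8)
    for P in prisms:
        q=(proj(P+dx,K,T)+.5)*S
        cv2.fillConvexPoly(m,cv2.convexHull(q.astype(np.float32)).astype(np.int32),255)
    return cv2.resize(m,(560,420),interpolation=cv2.INTER_AREA)/255.
def prism(xy,z0,z1): return np.vstack([np.c_[xy,np.full(len(xy),z)] for z in(z0,z1)])
a=np.linspace(0,2*np.pi,80)
def platter(n=2.4):
    o=np.c_[.052*np.sign(np.cos(a))*abs(np.cos(a))**(2/n),.090*np.sign(np.sin(a))*abs(np.sin(a))**(2/n)]
    l=lambda s:np.array([[x,y*s] for x in(-.025,.025) for y in(.05,.102)])
    return [prism(o,0,.021),prism(l(1),0,.012),prism(l(-1),0,.012)]
def pl_pose(p,n): # x,y,z(mm), yaw,pitch(+y end down),roll deg
    R=Rn.from_euler('ZXY',[p[3],-p[4],p[5]],degrees=True); return [R.apply(P)+np.array(p[:3])/1e3 for P in platter(n)]
def st_pose(p):
    R=Rn.from_euler('Z',p[2],degrees=True); b=np.array([[x,y] for x in(-.075,.075) for y in(-.075,.075)])
    return [R.apply(prism(b,.045,.057))+[p[0]/1e3,p[1]/1e3,0]]
def black(im): # black clay platter near the bowl
    g=im.max(2); m=(g<52).astype(np.uint8); n,l,s,c=cv2.connectedComponentsWithStats(m); return l,s,c
def pickblob(im,pt):
    l,s,c=black(im); i=min((i for i in range(1,len(s)) if s[i,4]>300),key=lambda i:np.hypot(*(c[i]-pt))); return (l==i).astype(float)
def fit_platter(views,pts,p0,n=None):
    M=[cv2.GaussianBlur(pickblob(v[0],q),(0,0),1) for v,q in zip(views,pts)]
    def f(p):
        nn=n or p[10]
        # per-camera world shift stands for the calibration error: lumps p[6:10]
        e=0
        for v,m in zip(views,M):
            e+=((cv2.GaussianBlur(hullmask(pl_pose(p,nn),v[1],v[2],0),(0,0),1)-m)**2).sum()
        return e
    x0=np.r_[p0,np.zeros(4),2.4]; best=None
    steps=np.array([5,5,5,3,3,3,0,0,0,0,.3])
    sx=np.vstack([x0]+[x0+np.eye(11)[i]*steps[i] for i in range(11) if steps[i]])
    idx=[i for i in range(11) if steps[i]]
    g=lambda y:f(np.r_[y[:6],np.zeros(4),y[6]])
    for k in range(2):
        y0=x0[idx] if k==0 else r.x
        r=minimize(g,y0,method='Nelder-Mead',options=dict(initial_simplex=np.vstack([y0]+[y0+np.eye(7)[i]*steps[idx][i] for i in range(7)]),maxfev=500,xatol=.05,fatol=.5))
    return r.x,r.fun,M
E
python3 - <<'E'
from h import *
np.set_printoptions(precision=2,suppress=True)
V=[cam('side'),cam('top')]
x,f,M=fit_platter(V,[(253,244),(225,198)],[578,105,65,0,7,0]); print('platter',x,f,[m.sum() for m in M])
im=V[1][0]; sm=[]
for v in V:
    h=cv2.cvtColor(v[0],cv2.COLOR_BGR2HSV); print(h[198,165] if v is V[1] else h[300,235], h[250,300])
vis=[]
for v,c,(w,hh) in((V[0],(250,260),(140,150)),(V[1],(215,198),(160,120))):
    im=cv2.resize(v[0],None,fx=4,fy=4,interpolation=cv2.INTER_CUBIC)
    for P in pl_pose(x[:6],x[6]): cv2.polylines(im,[cv2.convexHull(((proj(P,v[1],v[2])+.5)*4).astype(np.int32))],True,(0,255,0),1)
    for p in((583,200,0),):
        q=(proj(st_pose(p)[0],v[1],v[2])+.5)*4; cv2.polylines(im,[cv2.convexHull(q.astype(np.int32))],True,(255,0,0),1)
    vis.append(cv2.resize(im[(c[1]-hh//2)*4:(c[1]+hh//2)*4,(c[0]-w//2)*4:(c[0]+w//2)*4],(400,400 if w==140 else 300)))
o=np.zeros((400,800,3),np.uint8); o[:,:400]=vis[0]; o[:300,400:]=vis[1]; cv2.imwrite('pics/fit0.png',o)
E
```

```text
platter [574.47  99.26  68.19   1.6    3.44   4.22   2.27] 842.2260851674863 [np.float64(3541.0000000000005), np.float64(2513.0000000000005)]
[ 15 116 194] [  8 153 150]
[ 18 128 191] [ 13 167 145]
```

View pics/fit0.png

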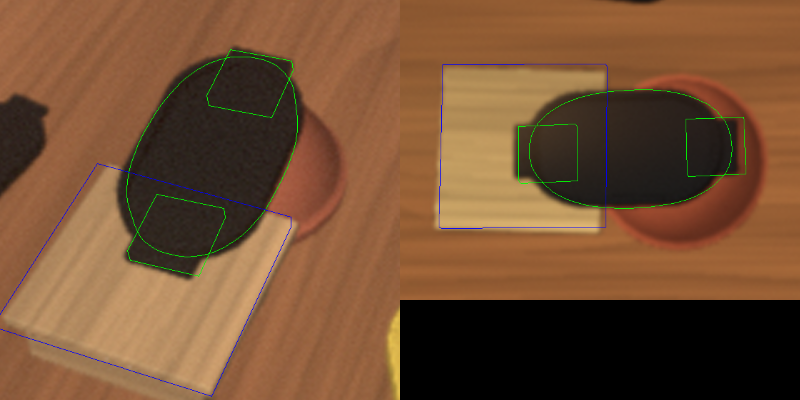

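The crop confirms the pick: a large black oval lying on the large step and the bowl. The side overlay is about 2–3 px off, so I fit a pixel shift for the side camera jointly with the step.

```bash
cat >> h.py <<'E'
def shiftK(K,d): K=K.copy(); K[0,2]+=d[0]; K[1,2]+=d[1]; return K
def stepmask(im,c,win):
    h=cv2.cvtColor(cv2.GaussianBlur(im,(0,0),.7),cv2.COLOR_BGR2HSV); m=((h[...,2]>168)&(h[...,1]<150)).astype(np.uint8)
    w=cv2.dilate((im.max(2)<90).astype(np.uint8),np.ones((5,5)))
    W=np.zeros(m.shape,np.uint8); W[c[1]-win:c[1]+win,c[0]-win:c[0]+win]=1
    return m*W,W*(1-w)
E
python3 - <<'E'
from h import *
import json
np.set_printoptions(precision=2,suppress=True)
V=[cam('side'),cam('top')]
D=[stepmask(V[0][0],(237,285),62),stepmask(V[1][0],(184,198),44)]
Z=np.zeros(2)
def top(p): return [st_pose(p)[0][4:]]
bl=lambda m:cv2.GaussianBlur(m.astype(float),(0,0),1)
def f(p):
    return sum((((bl(hullmask(top(p[:3]),shiftK(v[1],s),v[2],0))-bl(m))**2)*w).sum() for v,(m,w),s in zip(V,D,(p[3:5],Z)))
y0=np.array([583,200,-1,0,0.]);st=[4,4,2,3,3]
for k in range(3):
    r=minimize(f,y0,method='Nelder-Mead',options=dict(initial_simplex=np.vstack([y0]+[y0+np.eye(5)[i]*st[i] for i in range(5)]),maxfev=250,xatol=.03,fatol=.3)); y0=r.x
print('step',r.x,r.fun,[d[0].sum() for d in D])
sh=r.x[3:5]; th=np.radians(r.x[2]); B=r.x[:2]-143*np.array([-np.sin(th),np.cos(th)]); print('bowl axis',B)
json.dump(dict(step=list(r.x[:3]),sh=list(sh),bowl=list(B)),open('cal.json','w'))
V[0]=(V[0][0],shiftK(V[0][1],sh),V[0][2])
x,fv,M=fit_platter(V,[(253,244),(225,198)],[578,105,65,0,7,0]); print('platter',x,fv)
vis=[]
t=np.linspace(0,2*np.pi,90)
for v,c,(w,hh),m in((V[0],(250,260),(140,150),D[0][0]),(V[1],(215,198),(160,120),D[1][0])):
    im=cv2.resize(v[0],None,fx=4,fy=4,interpolation=cv2.INTER_CUBIC)
    dr=lambda P,col:cv2.polylines(im,[cv2.convexHull(((proj(P,v[1],v[2])+.5)*4).astype(np.int32))],True,col,1)
    for P in pl_pose(x[:6],x[6]): dr(P,(0,255,0))
    dr(top(r.x)[0],(255,0,0))
    cz=np.vstack([np.c_[B[0]/1e3+np.sqrt(.08**2-(z+.005)**2+1e-9)*np.cos(t),B[1]/1e3+np.sqrt(.08**2-(z+.005)**2+1e-9)*np.sin(t),0*t+z] for z in np.linspace(0,.0749,12)]); cz=np.vstack([cz,np.c_[B[0]/1e3+.084*np.cos(t),B[1]/1e3+.084*np.sin(t),0*t]]); dr(cz,(255,255,0))
    vis.append(cv2.resize(im[(c[1]-hh//2)*4:(c[1]+hh//2)*4,(c[0]-w//2)*4:(c[0]+w//2)*4],(400,400 if w==140 else 300)))
o=np.zeros((400,800,3),np.uint8); o[:,:400]=vis[0]; o[:300,400:]=vis[1]; cv2.imwrite('pics/fit1.png',o)
E
```

```text
step [577.93 201.82  -1.77  -0.19   0.16] 108.64383227961216 [np.uint64(3638), np.uint64(2664)]
bowl axis [573.53  58.89]
platter [574.43  98.91  67.81   1.1    4.66   4.77   2.25] 844.3185197490719
```

View pics/fit1.png

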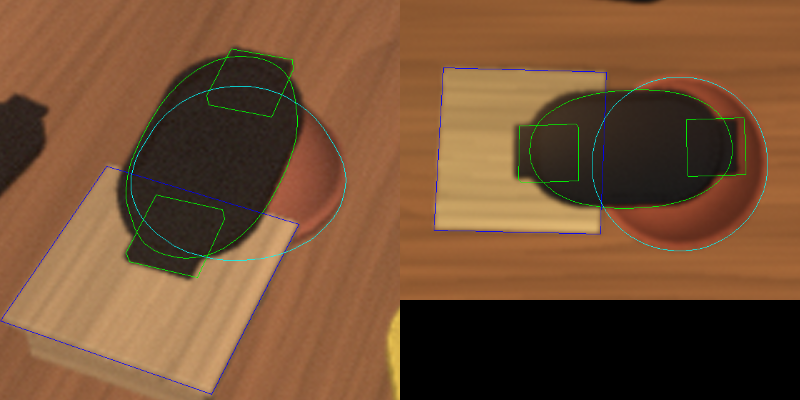

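Step and bowl overlays match well with almost no shift. The platter mask is incomplete because the lit clay is brighter than the threshold, so I adjust it.

```bash
cat >> h.py <<'E'
TH=75
def black(im):
    g=cv2.GaussianBlur(im,(0,0),.6).max(2); m=(g<TH).astype(np.uint8); n,l,s,c=cv2.connectedComponentsWithStats(m,connectivity=4); return l,s,c
def views():
    return [cam('side'),cam('top')]
def overlay(V,x,fn,M=None):
    vis=[]
    for i,(v,c,(w,hh)) in enumerate(((V[0],(250,240),(140,150)),(V[1],(225,198),(160,120)))):
        im=cv2.resize(v[0],None,fx=4,fy=4,interpolation=cv2.INTER_CUBIC)
        for P in pl_pose(x[:6],x[6]): cv2.polylines(im,[cv2.convexHull(((proj(P,v[1],v[2])+.5)*4).astype(np.int32))],True,(0,255,0),1)
        vis.append(cv2.resize(im[(c[1]-hh//2)*4:(c[1]+hh//2)*4,(c[0]-w//2)*4:(c[0]+w//2)*4],(400,400 if i==0 else 300)))
    o=np.zeros((400,800,3),np.uint8); o[:,:400]=vis[0]; o[:300,400:]=vis[1]; cv2.imwrite(fn,o)
E
python3 - <<'E'
from h import *
import h
np.set_printoptions(precision=2,suppress=True)
V=views(); print(V[1][0][198,[184,190,200,210,225,240,262,268]].max(1), V[0][0][[215,225,250,275],[270,262,240,240]].max(1))
for t in(60,75,90):
    h.TH=t; x,fv,M=fit_platter(V,[(253,244),(225,198)],[578,105,65,0,7,0]); print(t,x,fv,[m.sum() for m in M],[hullmask(pl_pose(x[:6],x[6]),v[1],v[2],0).sum() for v in V])
    if t==75: overlay(V,x,'pics/fit2.png')
E
```

```text
[62 56 54 49 43 38 30 32] [49 46 44 47]
60 [574.72 100.95  68.56   0.81   4.28   3.87   2.33] 414.24766497248186 [np.float64(3604.0), np.float64(2959.0000000000005)] [np.float64(3639.0431372549024), np.float64(3460.2313725490203)]
75 [575.2  102.67  70.59   0.53   4.29   1.07   2.48] 108.32533568180315 [np.float64(3705.0000000000005), np.float64(3342.000000000001)] [np.float64(3743.4274509803918), np.float64(3515.043137254902)]
90 [574.98 102.59  71.38   0.35   4.67   0.06   2.63] 66.76055569585418 [np.float64(3797.0000000000005), np.float64(3442.0000000000005)] [np.float64(3813.9098039215683), np.float64(3556.9764705882358)]
```

View pics/fit2.png

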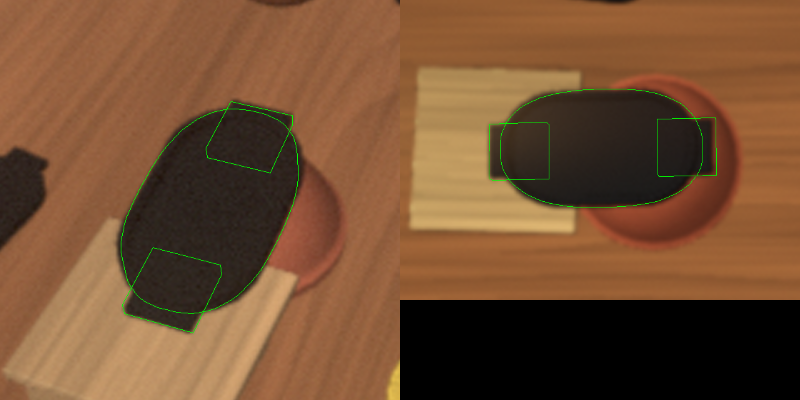

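Good fit at threshold 90: platter centre is (575, 102.6) mm with yaw 0.4°, and the bowl axis is (573.5, 58.9). Now I compute the approach with two part-open fingers behind the tail lug.

```bash
sed -i 's/^TH=75/TH=90/' h.py; cat >> h.py <<'E'
def tocmd(target_mm,yaw_x_deg):
    """row shift (mm) and turn (deg) that bring a downward tool to target with tool x at given world yaw"""
    s=readout.state(); R=Rn.from_rotvec(s['tool_rot']); d=R.inv().apply(np.array(target_mm)-1e3*np.array(s['ee_pos']))
    c,sn=np.cos(np.radians(yaw_x_deg)),np.sin(np.radians(yaw_x_deg)); G=Rn.from_matrix(np.array([[c,sn,0],[sn,-c,0],[0,0,-1.]]))
    return d.round(1),(R.inv()*G).as_rotvec(degrees=True).round(2)
E
python3 - <<'E'
from h import *
print(tocmd([574.5,235,200],90.4)); print(readout.state()['tool_rot'])
E
```

```text
(array([ 620.6, -636.4,   48.3]), array([  0.  ,  -0.  , -69.21]))
[-3.08800888e+00 -5.77630720e-01 -1.13488171e-04]
```

>>> send_rows:
  commands:
    - [310, -318, 24, 0, 0, -35, -0.4]
    - [310, -318, 24, 0, 0, -35, -0.4]
    - [310, -318, 24, 0, 0, -35, -0.4]
    - [310, -318, 24, 0, 0, -35, -0.4]
    - [310, -318, 24, 0, 0, -35, -0.4]
    - [310, -318, 24, 0, 0, -35, -0.4]
    - [310, -318, 24, 0, 0, -35, -0.4]
    - [310, -318, 24, 0, 0, -35, -0.4]
    - [310, -318, 24, 0, 0, -35, -0.4]
    - [310, -318, 24, 0, 0, -35, -0.4]
    - [310, -318, 24, 0, 0, -35, -0.4]
    - [621, -636, 48, 0, 0, -69.2, -0.4]
    - [621, -636, 48, 0, 0, -69.2, -0.4]
    - [621, -636, 48, 0, 0, -69.2, -0.4]
    - [621, -636, 48, 0, 0, -69.2, -0.4]
    - [621, -636, 48, 0, 0, -69.2, -0.4]
    - [621, -636, 48, 0, 0, -69.2, -0.4]
    - [621, -636, 48, 0, 0, -69.2, -0.4]
    - [621, -636, 48, 0, 0, -69.2, -0.4]
    - [621, -636, 48, 0, 0, -69.2, -0.4]

```text
time: 3.47
ee_pos: [0.5481, 0.1717, 0.2042]
tool_rot: [2.215, 2.227, 0.001]
force: [0.3, -1.0, 0.3]
width: 0.299
grip_force: 0.0
```

```bash
python3 - <<'E'
from h import *
print(tocmd([574.5,232,120],90.4),readout.state()['force'],readout.state()['width'])
E
```

```text
(array([60.2, 26.7, 84.2]), array([ 0.04,  0.  , -0.07])) [ 0.2844777  -1.0176954   0.33357465] 0.299192481765029
```

>>> send_rows:
  commands:
    - [60, 26.5, 10, 0, 0, 0, -0.4]
    - [60, 26.5, 10, 0, 0, 0, -0.4]
    - [60, 26.5, 40, 0, 0, 0, -0.4]
    - [60, 26.5, 84, 0, 0, 0, -0.4]
    - [60, 26.5, 84, 0, 0, 0, -0.4]
    - [60, 26.5, 84, 0, 0, 0, -0.4]

```text
time: 3.97
ee_pos: [0.5719, 0.229, 0.1179]
tool_rot: [-2.213, -2.227, 0.008]
force: [1.1, 0.1, 1.4]
width: 0.299
grip_force: 0.0
```

```bash
python3 - <<'E'
from h import *
print(tocmd([574.5,225,79],90.4),readout.state()['ee_pos'],readout.state()['force'])
V=views(); o=np.hstack([V[0][0][140:380,130:400],V[1][0][100:340,110:380]]); cv2.imwrite('pics/near.png',cv2.resize(o,(800,356)))
E
```

```text
(array([-3.9,  2.7, 38.9]), array([-0.31,  0.12, -0.02])) [0.57194195 0.22900293 0.11793375] [1.12711208 0.10392814 1.43452472]
```

View pics/near.png

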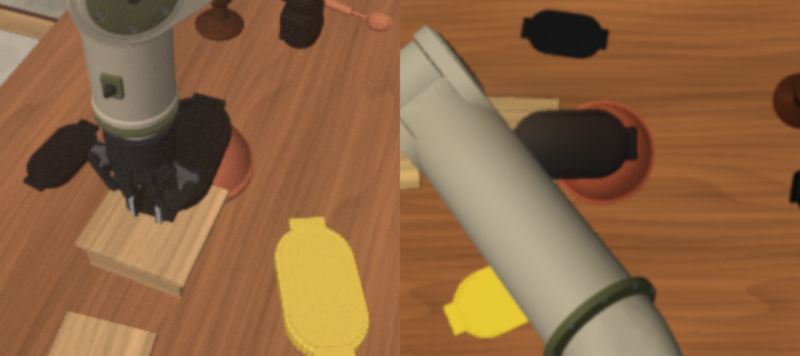

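The picture shows fingers just behind the tail lug, above the step, with the nose lug visible in both views (crop ≈(215,100) and (630,140)). Tool x is world +y, tool y is world +x and tool z is down. I lower, then creep forward to contact.

>>> send_rows:
  commands:
    - [0, 2.7, 20, 0, 0, 0, -0.4]
    - [0, 2.7, 38, 0, 0, 0, -0.4]
    - [0, 2.7, 38, 0, 0, 0, -0.4]
    - [0, 2.7, 38, 0, 0, 0, -0.4]
    - [0, 2.7, 38, 0, 0, 0, -0.4]

```text
time: 4.48
ee_pos: [0.5773, 0.2307, 0.0848]
tool_rot: [2.213, 2.228, 0.005]
force: [-0.4, 0.2, 0.6]
width: 0.296
grip_force: 0.0
```

>>> send_rows:
  commands:
    - [-4, 0, 0, 0, 0, 0, -0.4]
    - [-8, 0, 0, 0, 0, 0, -0.4]
    - [-10, 0, 0, 0, 0, 0, -0.4]
    - [-10, 0, 0, 0, 0, 0, -0.4]

```text
time: 4.82
ee_pos: [0.5767, 0.2192, 0.0827]
tool_rot: [2.215, 2.227, 0.0]
force: [-0.2, -0.3, 0.0]
width: 0.301
grip_force: 0.0
```

>>> send_rows:
  commands:
    - [-1, 0, 0, 0, 0, 0, -0.4]
    - [-2, 0, 0, 0, 0, 0, -0.4]
    - [-3, 0, 0, 0, 0, 0, -0.4]
    - [-4, 0, 0, 0, 0, 0, -0.4]
    - [-4, 0, 0, 0, 0, 0, -0.4]

```text
time: 5.23
ee_pos: [0.576, 0.2173, 0.0822]
tool_rot: [-2.212, -2.229, -0.002]
force: [0.8, 3.6, 0.1]
width: 0.296
grip_force: 1.9
```

Contact: 3.6 N at TCP y ≈ 217 mm. I back off slightly, lower 4 mm for better engagement, and push about 16 mm along -y, drifting about 1 mm toward -x.

>>> send_rows:
  commands:
    - [2, -1, 0, 0, 0, 0, -0.4]
    - [2, -1, 4, 0, 0, 0, -0.4]
    - [2, -1, 4, 0, 0, 0, -0.4]
    - [0, -1, 4, 0, 0, 0, -0.4]
    - [-2, -1, 4, 0, 0, 0, -0.4]
    - [-3, -1.2, 4, 0, 0, 0, -0.4]
    - [-4, -1.2, 4, 0, 0, 0, -0.4]
    - [-5, -1.3, 4, 0, 0, 0, -0.4]
    - [-6, -1.4, 4, 0, 0, 0, -0.4]
    - [-7, -1.4, 4, 0, 0, 0, -0.4]
    - [-8, -1.4, 4, 0, 0, 0, -0.4]
    - [-9, -1.5, 4, 0, 0, 0, -0.4]
    - [-10, -1.5, 4, 0, 0, 0, -0.4]
    - [-11, -1.6, 4, 0, 0, 0, -0.4]
    - [-12, -1.6, 4, 0, 0, 0, -0.4]
    - [-13, -1.7, 4, 0, 0, 0, -0.4]
    - [-14, -1.7, 4, 0, 0, 0, -0.4]
    - [-15, -1.8, 4, 0, 0, 0, -0.4]
    - [-16, -1.8, 4, 0, 0, 0, -0.4]
    - [-16, -1.8, 4, 0, 0, 0, -0.4]

```text
time: 6.9
ee_pos: [0.5746, 0.2, 0.0782]
tool_rot: [2.214, 2.229, -0.0]
force: [-0.2, 2.6, -1.5]
width: 0.3
grip_force: 1.5
```

```bash
cat >> h.py <<'E'
def look():
    for n in('side','top'):
        im,K,T=cam(n)
        for l in('nose_end','tail_end'):
            for r in finder.tip_of(l,n):
                p=np.array(r['position'])*[560,420]; w=back(p,K,T,.075)*1e3
                if abs(w[0]-575)<45 and -75<w[1]<230: print(n,l,p.round(1),round(r['confidence'],2),'at z75:',w.round(1))
    s=readout.state(); print('t',s['time'],'tcp',(1e3*s['ee_pos']).round(1),'F',s['force'].round(1))
E
python3 -c "
from h import *
look()"
```

```text
side nose_end [272.7 199.7] 0.92 at z75: [584.2 -30.1  75. ]
side tail_end [236.5 280. ] 0.69 at z75: [573.  198.7  75. ]
top nose_end [279.7 193.8] 0.9 at z75: [582.9 -18.7  75. ]
t 7.2 tcp [574.6 200.   78.1] F [ 0.8  1.9 -2.4]
```

```bash
cat >> h.py <<'E'
B=np.array([573.5,58.9])
def zc(x,y,yaw,pitch,roll=0):
    n=Rn.from_euler('ZXY',[yaw,-pitch,roll],degrees=True).apply([0,0,1.]); return (80-n[:2]@(np.array([x,y])-B))/n[2]-5
def cfit(p0,ts=0,ss=420,roll=False,n=2.63,save=None,pts=((253,244),(225,198))):
    """fit x,y,yaw,pitch(,roll) with the platter resting on the bowl; only top columns>ts and side rows<ss"""
    V=views(); Ms=[]
    for v,i in zip(V,(0,1)):
        m=(cv2.GaussianBlur(v[0],(0,0),.6).max(2)<TH).astype(float); w=np.zeros(m.shape)
        if i==0: w[150:ss,215:320]=1
        else: w[160:240,max(ts,150):320]=1
        Ms.append((cv2.GaussianBlur(m,(0,0),1),w))
    P=lambda p:np.r_[p[0],p[1],zc(p[0],p[1],p[2],p[3],p[4] if roll else 0),p[2],p[3],p[4] if roll else 0]
    f=lambda p:sum(((cv2.GaussianBlur(hullmask(pl_pose(P(p),n),v[1],v[2],0),(0,0),1)-m)**2*w).sum() for v,(m,w) in zip(V,Ms))
    k=5 if roll else 4; y=np.array(p0[:k],float); st=[4,6,3,3,3]
    for _ in range(2):
        r=minimize(f,y,method='Nelder-Mead',options=dict(initial_simplex=np.vstack([y]+[y+np.eye(k)[i]*st[i] for i in range(k)]),maxfev=250,xatol=.05,fatol=.3)); y=r.x
    x=np.r_[P(y),n]; print('fit x,y,z,yaw,pitch,roll',x.round(2),'err',round(r.fun,1))
    if save: overlay(V,x,save)
    return x
E
python3 -c "
from h import *
d=cv2.imread('pics/side0.png'),cv2.imread('pics/top0.png')
import h
_c=h.cam; K={n:_c(n)[1:] for n in('side','top')}
h.cam=lambda n:(d[n=='top'],*K[n])
for a in((0,420),(232,225)): cfit([575,102,0,7],*a)
cfit([575,102,0,7,0],roll=True)
h.cam=_c
cfit([575,86,0,7],232,215,save='pics/f3.png')
"
```

```text
fit x,y,z,yaw,pitch,roll [5.7511e+02 1.0258e+02 7.1350e+01 3.9000e-01 5.2100e+00 0.0000e+00
 2.6300e+00] err 459.7
fit x,y,z,yaw,pitch,roll [ 5.7561e+02  1.0475e+02  7.0130e+01 -4.0000e-01  6.7600e+00  0.0000e+00
  2.6300e+00] err 401.8
fit x,y,z,yaw,pitch,roll [574.65 102.63  71.64   0.65   4.75   2.44   2.63] err 459.5
fit x,y,z,yaw,pitch,roll [575.32  85.91  72.69   0.96   5.73   0.     2.63] err 1316.7
```

View pics/f3.png

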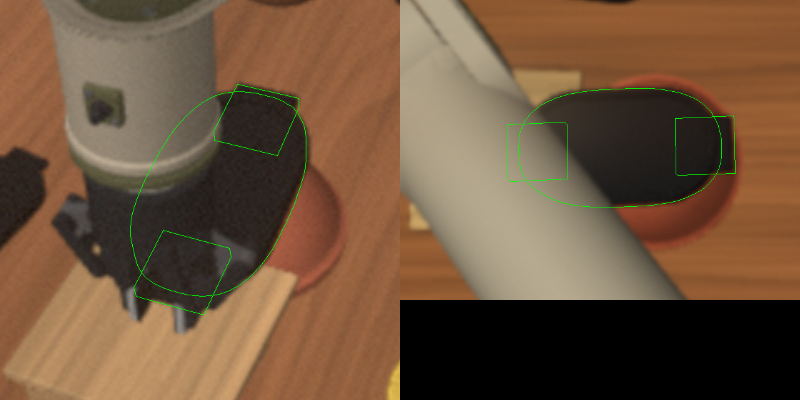

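The overlay matches: the platter has moved about 17 mm, is still straight, and its tail is on the step. Pushing on.

>>> send_rows:
  commands:
    - [-1, 0, 0, 0, 0, 0, -0.4]
    - [-2, -0.1, 0, 0, 0, 0, -0.4]
    - [-3, -0.1, 0, 0, 0, 0, -0.4]
    - [-4, -0.2, 0, 0, 0, 0, -0.4]
    - [-5, -0.2, 0, 0, 0, 0, -0.4]
    - [-6, -0.3, 0, 0, 0, 0, -0.4]
    - [-7, -0.3, 0, 0, 0, 0, -0.4]
    - [-8, -0.4, 0, 0, 0, 0, -0.4]
    - [-8, -0.4, 0, 0, 0, 0, -0.4]

```text
time: 8.15
ee_pos: [0.5743, 0.192, 0.0782]
tool_rot: [2.214, 2.229, 0.0]
force: [-0.1, 2.9, -1.3]
width: 0.301
grip_force: 1.7
```

```bash
python3 -c "
from h import *
cfit([575,78,0,7],240,210);look()"
```

```text
fit x,y,z,yaw,pitch,roll [574.67  78.77  73.1    1.04   7.38   0.     2.63] err 1217.9
side nose_end [274.6 198.5] 0.79 at z75: [581.5 -35.4  75. ]
side tail_end [238.6 276.4] 0.97 at z75: [572.5 189.6  75. ]
top nose_end [282.1 195.4] 0.9 at z75: [579.2 -24.1  75. ]
t 8.55 tcp [574.2 192.   78.1] F [ 0.1  2.5 -0.7]
```

>>> send_rows:
  commands:
    - [-1, -0.1, 0, 0, 0, 0, -0.4]
    - [-2, -0.2, 0, 0, 0, 0, -0.4]
    - [-3, -0.3, 0, 0, 0, 0, -0.4]
    - [-4, -0.4, 0, 0, 0, 0, -0.4]
    - [-5, -0.5, 0, 0, 0, 0, -0.4]
    - [-6, -0.6, 0, 0, 0, 0, -0.4]
    - [-6, -0.6, 0, 0, 0, 0, -0.4]

```text
time: 9.13
ee_pos: [0.5737, 0.186, 0.0782]
tool_rot: [2.214, 2.229, 0.0]
force: [-0.1, 4.0, -1.3]
width: 0.299
grip_force: 1.9
```

```bash
python3 -c "
from h import *
cfit([575,72,0,7],245,210);look()"
```

```text
fit x,y,z,yaw,pitch,roll [5.7399e+02 7.3340e+01 7.3760e+01 4.8000e-01 8.0300e+00 0.0000e+00
 2.6300e+00] err 1183.4
side nose_end [275.5 190.7] 0.96 at z75: [588.5 -60.4  75. ]
side tail_end [239.9 276.8] 0.8 at z75: [569.9 189.6  75. ]
top nose_end [286.8 197.1] 0.86 at z75: [575.2 -34.5  75. ]
t 9.5333 tcp [573.7 186.1  78.1] F [ 0.3  3.1 -0.7]
```

>>> send_rows:
  commands:
    - [-1, -0.1, 0, 0, 0, 0, -0.4]
    - [-2, -0.1, 0, 0, 0, 0, -0.4]
    - [-3, -0.2, 0, 0, 0, 0, -0.4]
    - [-4, -0.3, 0, 0, 0, 0, -0.4]
    - [-5, -0.3, 0, 0, 0, 0, -0.4]
    - [-5, -0.3, 0, 0, 0, 0, -0.4]

```text
time: 10.03
ee_pos: [0.5735, 0.181, 0.0782]
tool_rot: [2.214, 2.229, 0.0]
force: [0.1, 4.5, -0.5]
width: 0.301
grip_force: 2.1
```

```bash
python3 -c "
from h import *
cfit([574,67,0,8],245,208);look()"
```

```text
fit x,y,z,yaw,pitch,roll [573.22  67.99  74.53   1.14   8.62   0.     2.63] err 1130.6
side nose_end [279.4 191.2] 0.62 at z75: [579.5 -61.9  75. ]
side tail_end [241.6 269.6] 0.61 at z75: [573.5 172.9  75. ]
top nose_end [286.2 195.2] 0.67 at z75: [579.6 -33.3  75. ]
t 10.4333 tcp [573.4 181.1  78.1] F [ 0.5  3.  -0.1]
```

>>> send_rows:
  commands:
    - [-1, 0, 0, 0, 0, 0, -0.4]
    - [-2, 0, 0, 0, 0, 0, -0.4]
    - [-3, 0, 0, 0, 0, 0, -0.4]
    - [-4, 0, 0, 0, 0, 0, -0.4]
    - [-5, 0, 0, 0, 0, 0, -0.4]
    - [-5, 0, 0, 0, 0, 0, -0.4]

```text
time: 10.93
ee_pos: [0.5735, 0.1761, 0.0782]
tool_rot: [2.214, 2.229, 0.0]
force: [0.1, 3.7, 0.3]
width: 0.303
grip_force: 2.2
```

```bash
python3 -c "
from h import *
cfit([574,62,0,8],245,208);look()"
```

```text
fit x,y,z,yaw,pitch,roll [572.65  62.85  75.3    1.37   8.56   0.     2.63] err 1088.5
side nose_end [276.3 190.2] 0.56 at z75: [587.3 -62.5  75. ]
side tail_end [241.7 268.3] 0.88 at z75: [574.5 170.   75. ]
top nose_end [288.3 195. ] 0.71 at z75: [580. -38.  75.]
top tail_end [288.3 193.2] 0.45 at z75: [584.1 -38.   75. ]
t 11.3333 tcp [573.4 176.1  78.1] F [0.3 4.2 0.2]
```

>>> send_rows:
  commands:
    - [-1, 0, 0, 0, 0, 0, -0.4]
    - [-2, 0, 0, 0, 0, 0, -0.4]
    - [-3, 0, 0, 0, 0, 0, -0.4]
    - [-4, 0.2, 0, 0, 0, 0, -0.4]
    - [-4, 0.2, 0, 0, 0, 0, -0.4]

```text
time: 11.75
ee_pos: [0.5737, 0.1725, 0.0782]
tool_rot: [-2.214, -2.229, -0.001]
force: [-0.4, 5.3, 0.2]
width: 0.301
grip_force: 2.4
```

```bash
python3 -c "
from h import *
cfit([574,58,0,8],245,208);look()"
```

```text
fit x,y,z,yaw,pitch,roll [572.64  59.81  75.99   1.08   9.63   0.     2.63] err 1053.4
side nose_end [279.6 187.7] 0.95 at z75: [583.  -73.2  75. ]
side tail_end [244.3 269.4] 0.84 at z75: [568.7 170.6  75. ]
top nose_end [289.2 194.8] 0.71 at z75: [580.5 -40.   75. ]
t 12.15 tcp [573.6 172.4  78.2] F [-0.5  4.7 -0.9]
```

>>> send_rows:
  commands:
    - [-1, 0.1, 0, 0, 0, 0, -0.4]
    - [-2, 0.2, 0, 0, 0, 0, -0.4]
    - [-3, 0.3, 0, 0, 0, 0, -0.4]
    - [-4, 0.4, 0, 0, 0, 0, -0.4]
    - [-4, 0.4, 0, 0, 0, 0, -0.4]

```text
time: 12.57
ee_pos: [0.5741, 0.1684, 0.0782]
tool_rot: [-2.214, -2.229, -0.0]
force: [-0.1, 5.4, 0.8]
width: 0.294
grip_force: 2.5
```

```bash
python3 -c "
from h import *
cfit([574,54,0,8],245,208);look()"
```

```text
fit x,y,z,yaw,pitch,roll [572.47  55.74  76.63   1.87   9.48   0.     2.63] err 1012.4
side nose_end [279.  188.2] 0.67 at z75: [583.8 -71.1  75. ]
side tail_end [243.3 267.3] 0.74 at z75: [572.5 166.7  75. ]
top nose_end [291.1 195. ] 0.75 at z75: [580.  -44.3  75. ]
t 12.9667 tcp [574.1 168.4  78.2] F [-0.3  5.4 -0.4]
```

>>> send_rows:
  commands:
    - [-1, 0.1, 0, 0, 0, 0, -0.4]
    - [-2, 0.2, 0, 0, 0, 0, -0.4]
    - [-3, 0.3, 0, 0, 0, 0, -0.4]
    - [-4, 0.4, 0, 0, 0, 0, -0.4]
    - [-4, 0.4, 0, 0, 0, 0, -0.4]

```text
time: 13.38
ee_pos: [0.5745, 0.1645, 0.0783]
tool_rot: [-2.214, -2.229, -0.001]
force: [-0.0, 5.5, 0.4]
width: 0.296
grip_force: 2.7
```

```bash
python3 -c "
from h import *
cfit([574,50,0,8],250,206);look()"
```

```text
fit x,y,z,yaw,pitch,roll [572.61  52.04  77.64   1.32  10.52   0.     2.63] err 950.2
side nose_end [282.  189.6] 0.88 at z75: [575.7 -69.1  75. ]
side tail_end [247.1 264.1] 0.59 at z75: [568.7 157.   75. ]
top nose_end [293.6 194.8] 0.86 at z75: [580.4 -50.   75. ]
t 13.7833 tcp [574.5 164.5  78.2] F [-0.7  4.7  0.7]
```

I back off a few mm to rule out finger friction holding the tail down.

>>> send_rows:
  commands:
    - [2, 0, 0, 0, 0, 0, -0.4]
    - [4, 0, 0, 0, 0, 0, -0.4]
    - [5, 0, 0, 0, 0, 0, -0.4]
    - [5, 0, 0, 0, 0, 0, -0.4]
    - [5, 0, 0, 0, 0, 0, -0.4]
    - [5, 0, 0, 0, 0, 0, -0.4]

```text
time: 14.28
ee_pos: [0.5745, 0.1688, 0.078]
tool_rot: [2.214, 2.228, -0.001]
force: [-0.4, -0.8, 0.5]
width: 0.297
grip_force: 0.0
```

```bash
python3 -c "
from h import *
cfit([574,50,0,8],250,206);look()"
```

```text
fit x,y,z,yaw,pitch,roll [573.67  52.3   75.96   1.45   5.3    0.     2.63] err 975.5
side nose_end [279.6 189.6] 0.7 at z75: [580.9 -67.2  75. ]
side tail_end [243.  262.7] 0.59 at z75: [577.5 156.6  75. ]
top nose_end [290.9 199.1] 0.58 at z75: [570.7 -43.8  75. ]
t 14.6833 tcp [574.5 169.3  78.2] F [-0.4 -0.5  0.1]
```

The platter rocked up once released. I clear the arm right out for a proper look.

>>> send_rows:
  commands:
    - [20, 0, 0, 0, 0, 0, -0.4]
    - [30, 0, 0, 0, 0, 0, -0.4]
    - [30, 0, -40, 0, 0, 0, -0.4]
    - [30, 0, -80, 0, 0, 0, -0.4]
    - [30, 0, -120, 0, 0, 0, -0.4]
    - [30, 0, -170, 0, 0, 0, -0.4]
    - [30, 0, -170, 0, 0, 0, -0.4]
    - [-400, -120, -170, 0, 0, 0, -0.4]
    - [-400, -120, -170, 0, 0, 0, -0.4]
    - [-400, -120, -170, 0, 0, 0, -0.4]
    - [-400, -120, -170, 0, 0, 0, -0.4]
    - [-400, -120, -170, 0, 0, 0, -0.4]
    - [-400, -120, -170, 0, 0, 0, -0.4]
    - [-400, -120, -170, 0, 0, 0, -0.4]
    - [-400, -120, -170, 0, 0, 0, -0.4]
    - [-400, -120, -170, 0, 0, 0, -0.4]
    - [-400, -120, -170, 0, 0, 0, -0.4]
    - [-400, -120, -170, 0, 0, 0, -0.4]

```text
time: 16.18
ee_pos: [0.4556, -0.2352, 0.2481]
tool_rot: [2.216, 2.226, -0.002]
force: [1.0, -0.1, 0.2]
width: 0.301
grip_force: 0.0
```

```bash
python3 -c "
from h import *
cfit([574,52,0,5]);cfit([574,52,0,5,0],roll=True,save='pics/f4.png');look()
d=cv2.imread('pics/side0.png'),cv2.imread('pics/top0.png')
"
```

```text
fit x,y,z,yaw,pitch,roll [ 5.7584e+02  4.9650e+01  7.4550e+01 -2.0000e-02 -3.9800e+00  0.0000e+00
  2.6300e+00] err 463.7
fit x,y,z,yaw,pitch,roll [ 5.7508e+02  4.9330e+01  7.4760e+01  3.4000e-01 -2.3800e+00  4.0600e+00
  2.6300e+00] err 464.8
side nose_end [281.1 194.2] 0.94 at z75: [572.4 -53.8  75. ]
side tail_end [244.8 260.6] 0.96 at z75: [576.2 150.6  75. ]
top nose_end [294.  198.8] 0.69 at z75: [571.3 -50.8  75. ]
top tail_end [202.7 195. ] 0.57 at z75: [580.9 154.8  75. ]
t 16.6833 tcp [ 457.8 -230.2  248.2] F [-0.8  0.1 -0.1]
```

View pics/f4.png

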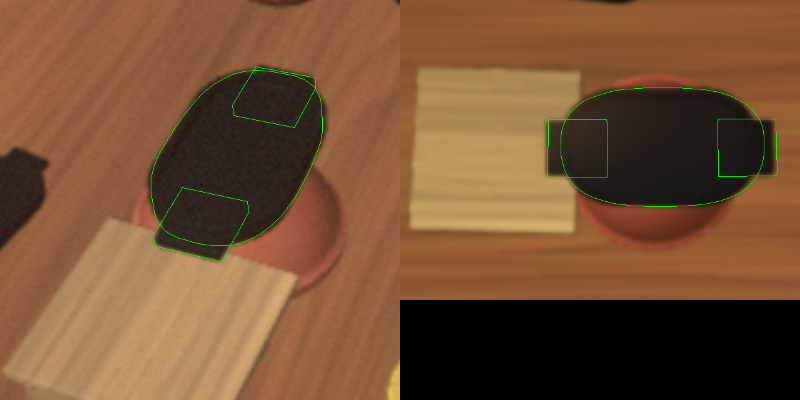

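The platter is off the step and balanced on the bowl near level, with the tail at about y 152 mm, clear of the step top. Now I calibrate the shape model on the start pose, which is known exactly from the geometry, to read the residual tilt without bias.

```bash
cat > lev.py <<'E'
from h import *
import h,json,sys
np.set_printoptions(precision=2,suppress=True)
def pit(ty): # pitch with tail edge on step
    dy=ty-58.9; L=np.hypot(dy,62); return np.degrees(np.arcsin(80/L)-np.arctan2(62,dy))
def model(s): # n, bottom scale, side du,dv, top du,dv
    n,bs=s[:2]; o=np.c_[.052*np.sign(np.cos(a))*abs(np.cos(a))**(2/n),.090*np.sign(np.sin(a))*abs(np.sin(a))**(2/n)]
    l=lambda q:np.array([[x,y*q] for x in(-.025,.025) for y in(.05,.102)])
    return [np.vstack([np.c_[o*bs,0*a],np.c_[o,0*a+.021]]),prism(l(1),0,.012),prism(l(-1),0,.012)]
W=[]
for c0,c1,r0,r1 in((205,325,150,310),(165,320,160,240)):
    w=np.zeros((420,560)); w[r0:r1,c0:c1]=1; W.append(w)
bl=lambda m:cv2.GaussianBlur(m,(0,0),1)
msk=lambda im:bl((cv2.GaussianBlur(im,(0,0),.6).max(2)<90).astype(float))
def res(Ms,KT,pose,s):
    R=Rn.from_euler('ZXY',[pose[3],-pose[4],pose[5]],degrees=True); Ps=[R.apply(P)+pose[:3]/1e3 for P in model(s)]
    return sum(((bl(hullmask(Ps,shiftK(K,s[2+2*i:4+2*i]),T,0))-m)**2*w).sum() for i,(m,(K,T),w) in enumerate(zip(Ms,KT,W)))
def opt(f,y,st,n=3,fev=500):
    k=len(y)
    for _ in range(n):
        r=minimize(f,y,method='Nelder-Mead',options=dict(initial_simplex=np.vstack([y]+[y+np.eye(k)[i]*st[i] for i in range(k)]),maxfev=fev,xatol=.02,fatol=.1)); y=r.x
    return r
def P6(p): # x,y,yaw,pitch,roll
    return np.array([p[0],p[1],zc(*p[:5]),p[2],p[3],p[4]])
def now(s,p0):
    V=views(); r=opt(lambda p:res([msk(v[0]) for v in V],[v[1:] for v in V],P6(p),s),np.array(p0,float),[3,3,2,3,3],2,250); return r.x,r.fun
E
python3 - <<'E'
from lev import *
KT=[cam(n)[1:] for n in('side','top')]
Ms=[msk(cv2.imread(f'pics/{n}0.png')) for n in('side','top')]
def f(q):
    x,y,yaw=q[:3]; pt=pit(y+101.2); s=np.r_[q[3:5],q[5:7],0,0]
    return res(Ms,KT,P6([x,y,yaw,pt,0]),s)
r=opt(f,np.array([575,102.6,.4,2.6,.97,0,0.]),[3,3,2,.3,.04,2,2]); print('cal',r.x,r.fun,pit(r.x[1]+101.2))
s=np.r_[r.x[3:7],0,0]; json.dump(list(s),open('s.json','w'))
for _ in range(3): print('now',*now(s,[575,50,0,-2,0]),readout.state()['time'])
E
```

```text
cal [575.01 103.13  -0.11   2.66   0.99   0.18  -0.5 ] 551.36508783169 7.310137581680047
now [575.08  50.12   0.29  -2.77   1.65] 541.5767021227327 16.8833
now [575.19  50.48   0.11  -2.67   1.61] 543.6756598270734 16.9833
now [575.13  50.34   0.04  -2.47   1.79] 540.9724543771595 17.0833
```

```bash
python3 - <<'E'
from lev import *
s=np.array(json.load(open('s.json')))
A={}
C={}
for k in range(8):
    for n in('side','top'):
        im,K,T=cam(n); C[n]=(K,T)
        for l in('nose_end','tail_end'):
            for r in finder.tip_of(l,n):
                p=np.array(r['position'])*[560,420]; w=back(p,K,T,.075)*1e3
                if abs(w[0]-575)<30 and abs(w[1]-(152 if l[0]=='t' else -52))<25 and r['confidence']>.5: A.setdefault((n,l),[]).append(p)
M={k:np.mean(v,0) for k,v in A.items()}; print({k:(len(v),np.std(v,0).round(1)) for k,v in A.items()})
for l in('nose_end','tail_end'):
    X=cv2.triangulatePoints(*[C[n][0]@C[n][1][:3] for n in('side','top')],*[M[n,l].reshape(2,1) for n in('side','top')]); print(l,(X[:3]/X[3]*1e3).ravel())
    for pt in(0,-3):
        R=Rn.from_euler('ZXY',[.1,-pt,0],degrees=True); P=R.apply([0,.102*(1 if l[0]=='t' else -1),0])+np.array([575.1,50.3,zc(575.1,50.3,.1,pt)])/1e3
        print(' pitch',pt,[ (proj(P,*C[n])[0],M[n,l]) for n in('side','top')])
for _ in range(2): print('now',*now(s,[575,50,0,0,0]),readout.state()['time'])
E
```

```text
{('side', 'tail_end'): (7, array([1.4, 1.7])), ('top', 'nose_end'): (5, array([0.8, 0.7])), ('top', 'tail_end'): (7, array([1.3, 1.6])), ('side', 'nose_end'): (7, array([1.5, 1.4]))}
nose_end [573.39 -52.51  76.95]
 pitch 0 [(array([279.64, 194.5 ]), array([280.74, 193.9 ])), (array([294.39, 197.05]), array([294.78, 197.63]))]
 pitch -3 [(array([279.58, 196.33]), array([280.74, 193.9 ])), (array([294.2 , 197.44]), array([294.78, 197.63]))]
tail_end [578.6  149.86  80.05]
 pitch 0 [(array([245.06, 261.42]), array([244.34, 258.55])), (array([203.79, 197.62]), array([204.57, 195.31]))]
 pitch -3 [(array([244.98, 259.81]), array([244.34, 258.55])), (array([203.61, 197.28]), array([204.57, 195.31]))]
now [575.02  50.42   0.25  -2.5    1.75] 545.2956858900076 19.5833
now [574.92  50.4    0.4   -2.76   2.23] 550.2644083641478 19.6833
```

Mask fit and network points agree: it is stationary, tail slightly high by 1–2.7°, and roll is about 1.5° from a 1.5 mm side offset. A gentle ~2.5 mm nudge on the nose toward +y will level it.

```bash
python3 -c "
from h import *
print(tocmd([574.5,-88,80],90.4))"
```

```text
(array([142.7, 118.3, 168.1]), array([ 0.  , -0.  , -0.01]))
```

>>> send_rows:
  commands:
    - [143, 118, 0, 0, 0, 0, -0.4]
    - [143, 118, 0, 0, 0, 0, -0.4]
    - [143, 118, 0, 0, 0, 0, -0.4]
    - [143, 118, 0, 0, 0, 0, -0.4]
    - [143, 118, 0, 0, 0, 0, -0.4]
    - [143, 118, 0, 0, 0, 0, -0.4]
    - [143, 118, 40, 0, 0, 0, -0.4]
    - [143, 118, 80, 0, 0, 0, -0.4]
    - [143, 118, 120, 0, 0, 0, -0.4]
    - [143, 118, 150, 0, 0, 0, -0.4]
    - [143, 118, 166, 0, 0, 0, -0.4]
    - [143, 118, 166, 0, 0, 0, -0.4]
    - [143, 118, 166, 0, 0, 0, -0.4]

```text
time: 20.77
ee_pos: [0.5737, -0.0881, 0.0817]
tool_rot: [-2.213, -2.227, 0.001]
force: [0.7, 0.7, 0.0]
width: 0.304
grip_force: 0.0
```

>>> send_rows:
  commands:
    - [3, 0, 0, 0, 0, 0, -0.4]
    - [6, 0, 0, 0, 0, 0, -0.4]
    - [9, 0, 0, 0, 0, 0, -0.4]
    - [12, 0, 0, 0, 0, 0, -0.4]
    - [15, 0, 0, 0, 0, 0, -0.4]
    - [17, 0, 0, 0, 0, 0, -0.4]
    - [17, 0, 0, 0, 0, 0, -0.4]
    - [17, 0, 0, 0, 0, 0, -0.4]

```text
time: 21.43
ee_pos: [0.5741, -0.0705, 0.0822]
tool_rot: [2.213, 2.229, 0.0]
force: [-0.2, 0.2, 0.5]
width: 0.301
grip_force: 0.0
```

Contact expected near TCP y ≈ -65.

>>> send_rows:
  commands:
    - [0.7, 0, 0, 0, 0, 0, -0.4]
    - [1.4, 0, 0, 0, 0, 0, -0.4]
    - [2.1, 0, 0, 0, 0, 0, -0.4]
    - [2.8, 0, 0, 0, 0, 0, -0.4]
    - [3.5, 0, 0, 0, 0, 0, -0.4]
    - [3.5, 0, 0, 0, 0, 0, -0.4]

```text
time: 21.93
ee_pos: [0.5741, -0.067, 0.0821]
tool_rot: [-2.214, -2.229, -0.0]
force: [-1.0, -0.1, -0.5]
width: 0.301
grip_force: 0.0
```

>>> send_rows:
  commands:
    - [0.5, 0, 0, 0, 0, 0, -0.4]
    - [1.0, 0, 0, 0, 0, 0, -0.4]
    - [1.5, 0, 0, 0, 0, 0, -0.4]
    - [1.5, 0, 0, 0, 0, 0, -0.4]

```text
time: 22.27
ee_pos: [0.5741, -0.0655, 0.0821]
tool_rot: [-2.214, -2.229, -0.0]
force: [0.4, 0.3, -0.5]
width: 0.302
grip_force: 0.0
```

>>> send_rows:
  commands:
    - [0.5, 0, 0, 0, 0, 0, -0.4]
    - [1.0, 0, 0, 0, 0, 0, -0.4]
    - [1.5, 0, 0, 0, 0, 0, -0.4]
    - [1.5, 0, 0, 0, 0, 0, -0.4]

```text
time: 22.6
ee_pos: [0.574, -0.0641, 0.0821]
tool_rot: [-2.214, -2.229, -0.0]
force: [-0.6, 0.6, -1.2]
width: 0.303
grip_force: 0.0
```

```bash
python3 -c "
from h import *
for _ in range(4):
  cam('top');s=readout.state();print(s['force'].round(2),s['grip_force'])"
```

```text
[ 0.31 -0.07 -0.82] 0.0
[0.66 0.25 0.01] 0.0
[ 0.5  -0.04 -0.14] 0.0
[0.2  0.01 0.14] 0.0
```

>>> send_rows:
  commands:
    - [0.5, 0, 0, 0, 0, 0, -0.4]
    - [1.0, 0, 0, 0, 0, 0, -0.4]
    - [1.0, 0, 0, 0, 0, 0, -0.4]

```text
time: 23.05
ee_pos: [0.5741, -0.063, 0.0821]
tool_rot: [-2.214, -2.229, -0.0]
force: [0.7, 0.8, 0.2]
width: 0.304
grip_force: 0.0
```

>>> send_rows:
  commands:
    - [0.5, 0, 0, 0, 0, 0, -0.4]
    - [1.0, 0, 0, 0, 0, 0, -0.4]
    - [1.0, 0, 0, 0, 0, 0, -0.4]

```text
time: 23.3
ee_pos: [0.5741, -0.0621, 0.0821]
tool_rot: [-2.214, -2.229, -0.0]
force: [0.7, 0.4, -0.7]
width: 0.298
grip_force: 0.0
```

>>> send_rows:
  commands:
    - [0.5, 0, 0, 0, 0, 0, -0.4]
    - [1.0, 0, 0, 0, 0, 0, -0.4]
    - [1.0, 0, 0, 0, 0, 0, -0.4]

```text
time: 23.55
ee_pos: [0.5741, -0.0619, 0.0822]
tool_rot: [2.214, 2.228, -0.0]
force: [-0.5, -2.2, -0.0]
width: 0.302
grip_force: 1.2
```

>>> send_rows:
  commands:
    - [0.5, 0, 0, 0, 0, 0, -0.4]
    - [1.0, 0, 0, 0, 0, 0, -0.4]
    - [1.0, 0, 0, 0, 0, 0, -0.4]

```text
time: 23.8
ee_pos: [0.5741, -0.0607, 0.0822]
tool_rot: [2.214, 2.228, -0.0]
force: [-0.5, -3.5, 0.7]
width: 0.303
grip_force: 1.8
```

```bash
python3 -c "
from h import *
V=views(); print(readout.state()['force'])
o=np.hstack([cv2.resize(V[0][0][150:300,200:335],(400,444)),cv2.resize(V[1][0][140:270,180:340],(400,444))[:444]]); cv2.imwrite('pics/n5.png',o)"
```

```text
[ 1.22443642 -3.50810664  1.12491454]
```

View pics/n5.png

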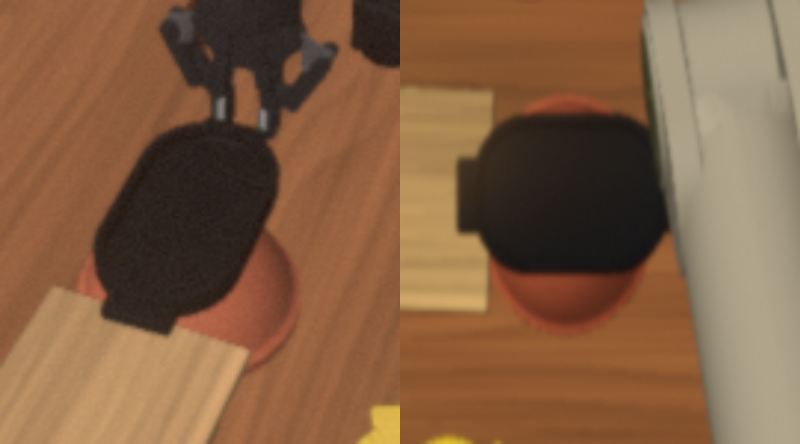

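Fingers touch the nose lug (crop ≈(240,125)), and the force is -3.5 N. 1.5 mm more, then clear off.

>>> send_rows:
  commands:
    - [0.4, 0, 0, 0, 0, 0, -0.4]
    - [0.8, 0, 0, 0, 0, 0, -0.4]
    - [1.2, 0, 0, 0, 0, 0, -0.4]
    - [1.6, 0, 0, 0, 0, 0, -0.4]
    - [1.6, 0, 0, 0, 0, 0, -0.4]

```text
time: 24.32
ee_pos: [0.5741, -0.0585, 0.0821]
tool_rot: [-2.214, -2.229, -0.0]
force: [0.1, -4.1, 1.0]
width: 0.3
grip_force: 1.7
```

>>> send_rows:
  commands:
    - [-1, 0, 0, 0, 0, 0, -0.4]
    - [-3, 0, 0, 0, 0, 0, -0.4]
    - [-8, 0, 0, 0, 0, 0, -0.4]
    - [-30, 0, 0, 0, 0, 0, -0.4]
    - [-50, 0, 0, 0, 0, 0, -0.4]
    - [-50, 0, -60, 0, 0, 0, -0.4]
    - [-50, 0, -120, 0, 0, 0, -0.4]
    - [-50, 0, -167, 0, 0, 0, -0.4]
    - [-50, 0, -167, 0, 0, 0, -0.4]
    - [-165, -118, -167, 0, 0, 0, -0.4]
    - [-165, -118, -167, 0, 0, 0, -0.4]
    - [-165, -118, -167, 0, 0, 0, -0.4]
    - [-165, -118, -167, 0, 0, 0, -0.4]
    - [-165, -118, -167, 0, 0, 0, -0.4]
    - [-165, -118, -167, 0, 0, 0, -0.4]
    - [-165, -118, -167, 0, 0, 0, -0.4]
    - [-165, -118, -167, 0, 0, 0, -0.4]

```text
time: 25.73
ee_pos: [0.4579, -0.2232, 0.2492]
tool_rot: [-2.211, -2.231, -0.001]
force: [0.2, 0.8, -0.5]
width: 0.303
grip_force: 0.0
```

```bash
cat > chk.py <<'E'
from lev import *
s=np.array(json.load(open('s.json')))
for _ in range(3): print('now',*now(s,[575,52,0,0,0]),readout.state()['time'])
A={};C={}
for k in range(8):
    for n in('side','top'):
        im,K,T=cam(n); C[n]=(K,T)
        for l in('nose_end','tail_end'):
            for r in finder.tip_of(l,n):
                p=np.array(r['position'])*[560,420]; w=back(p,K,T,.075)*1e3
                if abs(w[0]-575)<30 and abs(w[1]-(152 if l[0]=='t' else -52))<25 and r['confidence']>.5: A.setdefault((n,l),[]).append(p)
M={k:np.mean(v,0) for k,v in A.items()}
for l in('nose_end','tail_end'):
    X=cv2.triangulatePoints(*[C[n][0]@C[n][1][:3] for n in('side','top')],*[M[n,l].reshape(2,1) for n in('side','top')]); print(l,(X[:3]/X[3]*1e3).ravel(),len(A['side',l]),len(A['top',l]))
print(readout.state()['ee_pos'])
E
python3 chk.py
```

```text
now [575.07  53.57   0.54  -0.28   1.02] 539.2603969668355 25.8333
now [575.2   53.59   0.35  -0.53  -0.11] 547.3588265253707 25.9333
now [575.26  53.62   0.53  -0.6   -0.24] 540.8192761133326 26.0333
nose_end [574.27 -46.23  85.84] 8 8
tail_end [579.05 153.16  75.19] 8 8
[ 0.46 -0.22  0.25]
```

```bash
python3 chk.py; python3 -c "
from h import *
for n in('side','top'):
    cam(n)
    for l in('owl','candleholder','spoon'):
        print(n,l,[(np.array(r['position'])*[560,420]).round() for r in finder.tip_of(l,n)[:1]])"
```

```text
now [575.19  53.59   0.35  -0.51   0.01] 544.2745189897403 28.5333
now [575.34  53.62   0.31  -0.5   -0.11] 541.9150253351621 28.6333
now [575.16  53.9    0.64  -0.64   0.43] 543.2465033172143 28.7333
nose_end [573.83 -44.25  88.28] 8 8
tail_end [578.85 154.91  73.79] 8 8
[ 0.46 -0.22  0.25]
side owl [array([329., 165.])]
side candleholder [array([277., 160.])]
side spoon [array([366., 151.])]
top owl [array([389., 233.])]
top candleholder [array([377., 169.])]
top spoon []
```

Mask fit says -0.5° and the network points say about +4°. I use the last picture to overlay both hypotheses and also profile the fit over pitch.

```bash
python3 - <<'E'
from lev import *
s=np.array(json.load(open('s.json'))); V=views(); Ms=[msk(v[0]) for v in V]; KT=[v[1:] for v in V]; vis=[]
for pt in(-3,-1.5,0,1.5,3,4.5):
    r=opt(lambda p:res(Ms,KT,P6([*p,pt,0]),s),np.array([575,53.6,.4]),[2,2,1],1,80); print(pt,r.x,r.fun)
    if pt in(0,4.5):
        z=6; im=cv2.resize(V[0][0],None,fx=z,fy=z,interpolation=cv2.INTER_CUBIC); im=np.clip(im*1.5,0,255).astype(np.uint8); p=P6([*r.x,pt,0]); R=Rn.from_euler('ZXY',[p[3],-p[4],0],degrees=True)
        for P in model(s): cv2.polylines(im,[cv2.convexHull(((proj(R.apply(P)+p[:3]/1e3,shiftK(KT[0][0],s[2:4]),KT[0][1])+.5)*z).astype(np.int32))],True,(0,255,0),1)
        vis.append(im[180*z:275*z,230*z:296*z])
cv2.imwrite('pics/last.png',np.hstack(vis))
E
```

```text
-3 [575.24  54.08   1.02] 563.3920387100404
-1.5 [574.87  53.79   0.68] 544.9105699694051
0 [575.12  53.46   0.14] 540.7475627753852
1.5 [574.96  53.24  -0.15] 554.9465116360366
3 [574.91  53.38  -0.44] 581.2772845606485
4.5 [575.17  53.38  -0.85] 615.7375189782078
```

View pics/last.png

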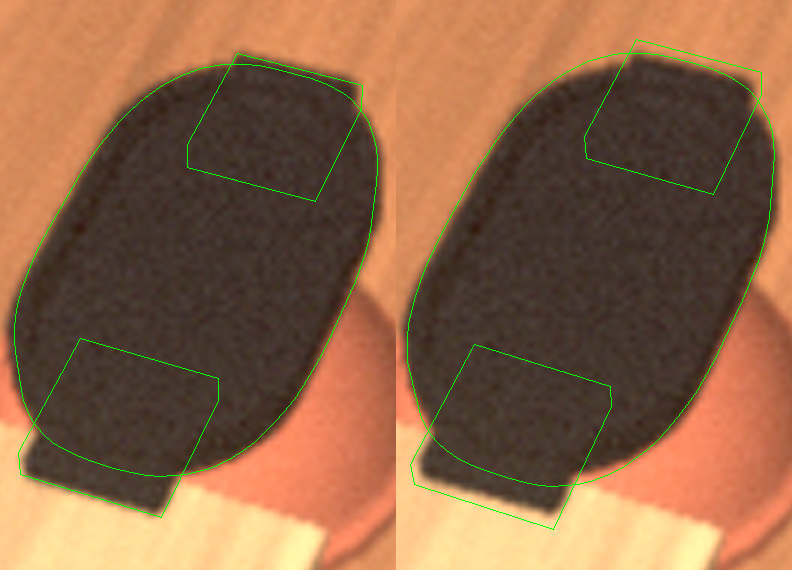

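The level overlay (left) follows both lugs, and the 4.5° one (right) clearly misses them at nose and tail. The platter is level within about 1°, at rest and clear of the step. I hand in.

```bash
python3 -c "
from rig import manip
print(manip.close_job())"
```

```text
the job is handed in; nothing more can be done
None
```

The platter balances by itself on the upturned bowl, level to within about 1° by the camera fit and at rest; the owl, candleholder and spoon were not touched, and the job is handed in at about 29 s of the 72 s allowed.

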